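# Close the crate-bay divider by one hole and hold its lock pin home

### The arm

A 6-joint arm with a two-finger parallel gripper is mounted at the origin on the work surface. World frame = base frame: x ahead of the robot, y to its left, z up, the work surface at z = 0. Lengths are in mm, angles in rad, forces in N, time in s.
With the tool pointing down it reaches from about 350 to 725 mm from the base axis. Payload 4.3 kg.
Tool frame: the origin (TCP) lies between the finger pads; the fingertips stand 11 mm ahead of it and the grasp point (between the pads) lies 8 mm behind it; y points along the fingers, z is the direction in which the jaws open and shut, and the axes are right-handed (so a half turn about y gives the same grasp; the last joint's range is limited). The gripper opens to 85 mm and grips with 20 to 120 N. Pads are 22 mm wide; open, the fingers measure 114 mm over their backs; the gripper's body (76 mm by 85 mm) begins 54 mm behind the grasp point. The pads swing forward as they close: fully open they stand 13 mm farther back than shut.
Start: joints at [1.175, 0.377, 0.081, 1.274, 0, 1.46], TCP at [162.113, 551.711, 242.329] pointing down, gripper open.
Joint ranges: [-2.72, 2.72], [-0.84, 1.66], [-1.02, 1.22], [-1.77, 2.12], [-1.37, 1.28], [-3.14, 3.14]. Speed limits (rad/s): [2.57, 2.57, 3.14, 3.14, 3.14, 3.14].

### API

Orientations are given as a unit quaternion [w, x, y, z].
In Python, from station import ctrl gives the robot as it stands.
- The arm moves only by the shell command python3 -m handwheel 'ROWS'. ROWS is JSON, a list of rows, each a list of 7 numbers: the shift along the tool's x, y, z in cm, then the turn, a rotation vector about the tool's x, y, z in degrees, then the gripper's target within -1 to 1 (fully open at 1, half-way at 0, shut at -1). A call has exactly 8 rows; each row is the pose to reach, as a shift and turn from the pose measured when the call began, along the tool's axes at that moment; what a row does not reach only later rows make up. A row lasts 1/12 s, in which the tool goes at most 41.7 mm and 7.16 degrees, less where a joint would pass 70% of its speed; a pose out of reach is approached as far as the arm can. A call with a gripper value outside its range is refused whole. The fingers move at their own pace and stop on an object; the grip force is fixed at half the most. Time passes only in rows, so rows that repeat a pose let the fingers close, or fill a call up. It gives the time, the measured TCP pose, the force and the opening at its end, in the units of the state.
- ctrl.get_state(): the state, without advancing time (a new reading comes with each control period).
- ctrl.snapshot(name): name is "scene" or "top"; returns the picture (400x640x3 uint8, blue, green, red); there is no depth.
- ctrl.camera_info(name): a dict with "fov_y" (degrees; the focal length in pixels is half the picture's height over the tangent of half this angle, whatever the lens; pixels are square), "cx", "cy" (the principal point, pixels), "dist_coeffs" ([k1, k2, p1, p2, k3] as OpenCV has them; the pictures are not rectified), "rvec" (rotation vector, rad) and "tvec" (3), from world to camera coordinates, as OpenCV has them. Camera axes: x right, y down, z forward; pixel columns grow to the right and rows downward; lengths in mm; the calibration is good to about 2 mm. A picture is of the moment at which its call begins. camera_info takes no time and is no camera call.
- ctrl.close_job(): hands the job in, once; it reports no verdict.
The state is a dict: "t": time; "joint_pos": joint angles; "joint_vel": joint speeds; "effort": joint torques, N m; "tool_pos": TCP position; "tool_rot": TCP orientation; "contact_force": force on the tool from outside, world axes, zero at the start; "torque": the same for the moment, N m; "finger_gap": finger opening in mm.
Only numpy, scipy, OpenCV 4.12 (cv2) and the standard library are available. Lean on these libraries where they do the work, as an engineer would, in place of code of your own. Each camera call takes 0.05 s, during which the arm holds its last target.

### The job

The packing fixture has two bays with a sliding divider between them: a crate of jars stands in one bay and a single jar in the other. Pull up the divider's lock plunger, slide the divider to the next hole towards the crate and let the pin into that hole; the worn spring leaves the pin floating partway, so push the knob fully down and finish while holding it down there, because it rises when released. Do not shift the crate or the single jar, and leave the lids and the brush alone.

Things in the scene. Friction and masses are not known exactly. Their poses are not given: they have to be found in the camera images.
- knob_top (a point): Centre of the knob's top face, 22 mm above the plunger's origin, moving with it. Spring about 0.4 N/mm about the floating position (origin at 186 mm): pulling up to 200 mm takes about 6 N, pushing fully home and holding there about 2.5 N; it rises again when released. The pin is 9 mm thick, round-ended, 12 mm deep in the beam when home.
- beam_mid (a point): Middle of the beam's top face, at (0, 0, 130) mm in the bay's frame. The beam is an aluminium tube 40 mm wide and 496 mm long, on posts along the robot-side edge of the fixture. Its top has five square 12 mm holes in line, at y = -80, -40, 0, 40 and 80 mm (pitch 40 mm).
- bay: Fixed packing fixture: steel base plate 270 x 490 x 6 mm with two bays side by side. Origin on the bench under the middle of its beam; +y along the beam, +x from the beam across the bays, z up. End fences 90 mm high stand at y = -232 and +232 mm; the divider plate between the bays slides along y.
- divider (a joint): Position of the sliding divider along the beam, m, + to the bay's +y; equals the y of the plunger's axis in the bay's frame. Starts near 0, locked by the pin in the middle hole; travel -85 to +85 mm, sliding friction about 1.5 N. The pin has about 4 mm of play either way in a hole.
- divider_top (a point): On the divider plate (aluminium, 6 mm thick in y, standing between the bays from 30 to 220 mm in the bay's x), middle of its upper edge: at (125, divider position, 112) mm in the bay's frame. The plate is carried by a dark steel saddle, 62 x 50 mm, top at z = 150 mm, riding on the beam.
- plunger: Lock plunger on the saddle: upright black knob, cylinder 28 mm in diameter, 44 mm high, on the beam's centre line; moves only up and down relative to the divider. Origin in the knob's middle. Its height above the bench: 180 mm with the pin fully home (lower stop), about 186 mm let go over a hole, 204 mm at the upper stop. The pin is clear of the beam from 192 mm up.
- crate: White crate 165 x 165 mm, 60 mm high, with four white-filled jars (tops 93 mm above its underside), about 2 kg, loose, in one of the bays: about 137 mm from the beam's middle on the +y or -y side, 130 mm in x. Origin: centre of its underside. Gap to the divider plate about 50 mm at the middle hole, about 12 mm one hole closer.
- jar: Single white-filled glass jar, 72 mm in diameter and 88 mm high, loose, standing in the other bay. Origin at the centre of its underside.
- lids: Bystander: stack of metal jar lids, 62 mm in diameter and 49 mm high, loose on the bench beside the fixture. Origin at the centre of its underside.
- brush: Bystander: hand brush lying on the bench on the other side of the fixture. Origin in the middle of its underside.
There are look-alikes about, which are no part of the job. Leave any blue look-alike of the crate alone.

How it is judged:
By the outcome, as a careful person would: the job done as asked, in the order asked, and still so for the second after the job is handed in, while the arm keeps its last pose, push and grip.
It also fails if it takes over 35 s, if anything falls off the work surface, if the arm or the gripper's body presses on something with over 40 N, if the wrist force passes 120 N, or if a joint passes its speed limit or range.

## Working session

There is one attempt and no reset: what is moved stays moved. The work goes in short steps, Python scripts to look and compute and a shell command to move; the robot and the scene stay as the last step left them, time stands still between calls to the robot, and variables do not carry over. Pictures are saved under pics/ and viewed, and the job is handed in when it is done.

```bash
ls; mkdir -p pics; python3 - <<'E'
from station import ctrl
import cv2
for n in("scene","top"):
    print(n,ctrl.camera_info(n)); cv2.imwrite(f"pics/{n}0.png",ctrl.snapshot(n))
print(ctrl.get_state())
E
```

```text
pics
scene {'fov_y': 52.66643248544375, 'cx': 319.293468294297, 'cy': 197.89827317630719, 'dist_coeffs': array([-0.09666209,  0.        ,  0.        ,  0.        ,  0.        ]), 'rvec': array([ 1.39504597,  2.18431463, -0.85685244]), 'tvec': array([ 212.12244959, -263.9453914 , 1907.06917976])}
top {'fov_y': 51.654056675755406, 'cx': 316.50919872405495, 'cy': 204.91136574926384, 'dist_coeffs': array([-0.04196745,  0.        ,  0.        ,  0.        ,  0.        ]), 'rvec': array([ 2.16034769, -2.14734521,  0.15920923]), 'tvec': array([ -33.15825188,  527.07186407, 1540.25217207])}
{'t': 0.1, 'joint_pos': array([ 1.17468619e+00,  3.78002350e-01,  7.97552892e-02,  1.27441734e+00,
       -2.31321702e-05,  1.46052408e+00]), 'joint_vel': array([ 0.00157881, -0.00200737,  0.00477984,  0.00056287,  0.00121953,
       -0.00265429]), 'effort': array([ 1.36136929e-03, -4.64695108e+01,  2.70581871e+01,  1.20484855e-02,
       -1.90237483e-04,  2.44161171e-07]), 'tool_pos': array([161.88836702, 551.13596429, 241.44562561]), 'tool_rot': array([-0.69925569,  0.7005386 , -0.10087275,  0.1005577 ]), 'contact_force': array([ 1.06343672,  1.13246799, -0.04031619]), 'torque': array([-0.04340554, -0.01491621,  0.04680461]), 'finger_gap': 85.56743146389967}
```

View pics/scene0.png

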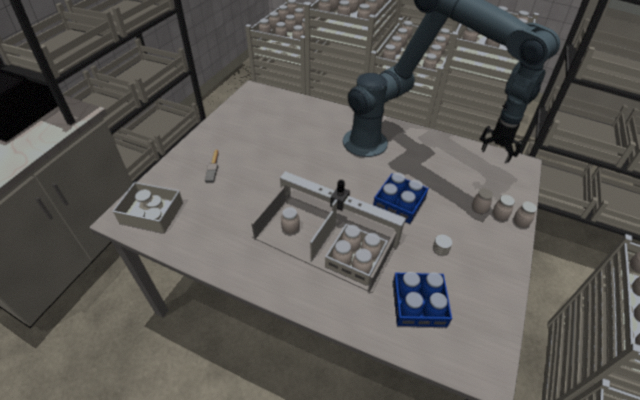

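View pics/top0.png

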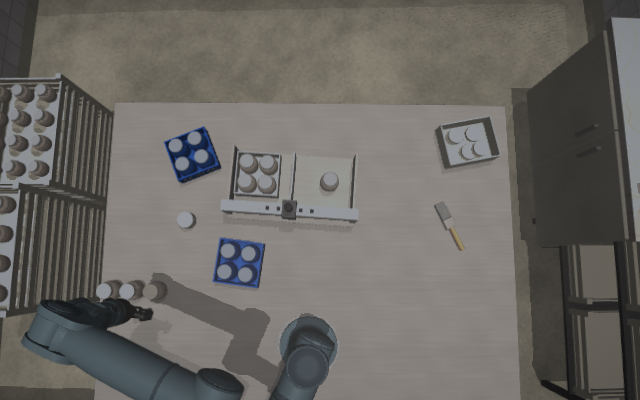

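The scene view shows the fixture with the black knob near (341,187), the white crate in the bay at (358,248), and the jar at (290,220). In the top view the knob is at (289,208), the crate at (258,174) and the jar at (329,181). Now enlarged crops.

```bash
python3 - <<'E'
import cv2
a=cv2.imread("pics/top0.png")[135:240,210:370]; cv2.imwrite("pics/top0c.png",cv2.resize(a,None,fx=5,fy=5,interpolation=cv2.INTER_CUBIC))
a=cv2.imread("pics/scene0.png")[165:295,245:415]; cv2.imwrite("pics/scene0c.png",cv2.resize(a,None,fx=4.5,fy=4.5,interpolation=cv2.INTER_CUBIC))
E
```

```text
(no output)
```

View pics/top0c.png

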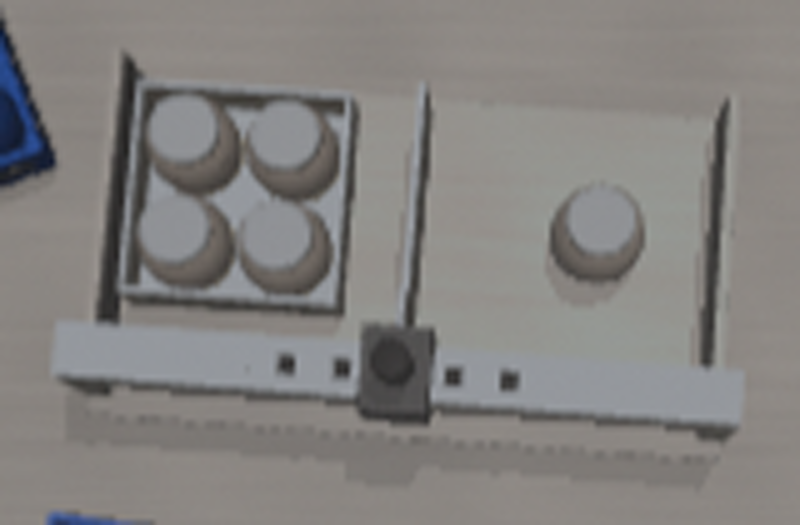

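View pics/scene0c.png

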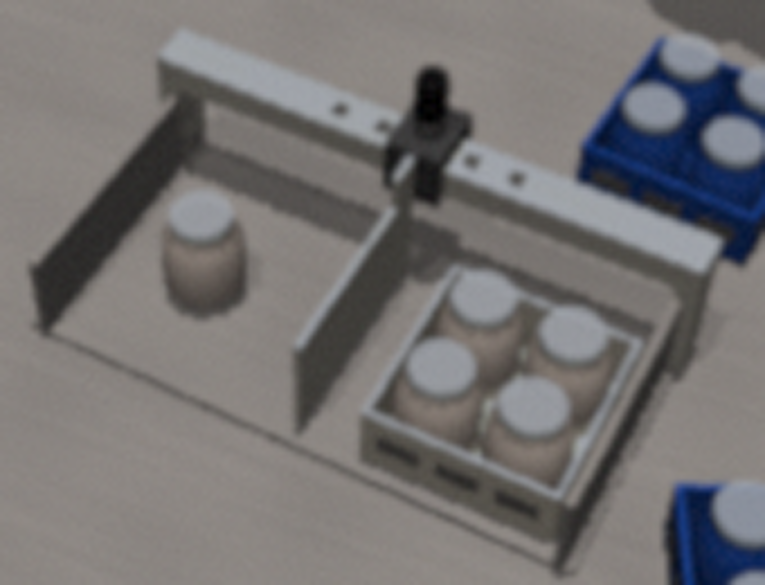

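Top crop: holes at (286,364), (342,368), (453,376) and (509,380); knob top at about (392,355). Scene crop: holes at (340,109), (381,126), (472,161) and (517,178); knob top at about (432,76). I'll triangulate from these.

```bash
cat > h.py <<'E'
import numpy as np,cv2
from station import ctrl
def cam(n):
    c=ctrl.camera_info(n); f=200/np.tan(np.radians(c["fov_y"])/2)
    K=np.array([[f,0,c["cx"]],[0,f,c["cy"]],[0,0,1]]); return K,np.array(c["dist_coeffs"]),np.array(c["rvec"]),np.array(c["tvec"])
def ray(n,p):
    K,d,r,t=cam(n); R=cv2.Rodrigues(r)[0]
    u=cv2.undistortPoints(np.array([[p]],float),K,d)[0,0]
    return -R.T@t, R.T@np.array([u[0],u[1],1])
def atz(n,p,z):
    o,v=ray(n,p); return o+v*(z-o[2])/v[2]
def tri(ps,pt):
    A=[];b=[]
    for n,p in(("scene",ps),("top",pt)):
        o,v=ray(n,p); v=v/np.linalg.norm(v);P=np.eye(3)-np.outer(v,v);A.append(P);b.append(P@o)
    x=np.linalg.lstsq(np.vstack(A),np.hstack(b),rcond=None)[0]
    return x
def proj(n,X):
    K,d,r,t=cam(n); return cv2.projectPoints(np.array(X,float).reshape(-1,1,3),r,t,K,d)[0][:,0]
E
python3 - <<'E'
from h import *
np.set_printoptions(precision=1,suppress=True)
ct=lambda u,v:((u+.5)/5-.5+210,(v+.5)/5-.5+135)
cs=lambda u,v:((u+.5)/4.5-.5+245,(v+.5)/4.5-.5+165)
T=[ct(286,364),ct(342,368),ct(453,376),ct(509,380)]
S=[cs(517,178),cs(472,161),cs(381,126),cs(340,109)]
for s,t in zip(S,T): print(atz("top",t,130),atz("scene",s,130),tri(s,t))
k=(cs(432,76),ct(392,355)); print("knob",tri(*k),atz("top",k[1],208),atz("scene",k[0],208),atz("top",k[1],202))
for nm,p,z in(("divtop far",(425,85),112),("divtop near",(405,322),112),("crate",(355,95),60),("crate",(343,310),60),("crate",(140,82),60),("crate",(122,298),60),("jar",(602,217),88)):
    print(nm,atz("top",ct(*p),z+ (6 if z!=112 else 0)))
q=ctrl.get_state(); from scipy.spatial.transform import Rotation as R
w=q["tool_rot"]; print(R.from_quat(np.r_[w[1:],w[0]]).as_matrix())
E
```

```text
[504.1 148.9 130. ] [498.9 152.7 130. ] [502.8 151.  133.2]
[501.4 108.7 130. ] [497. 113. 130.] [500.2 111.1 132.4]
[496.2  29.2 130. ] [492.4  30.7 130. ] [495.3  30.4 132.7]
[493.6 -11.  130. ] [489.   -7.9 130. ] [492.4  -8.9 133. ]
knob [499.   71.1 210.4] [500.4  68.3 208. ] [495.5  73.1 208. ] [501.2  68.7 202. ]
divtop far [715.4  52.8 112. ]
divtop near [537.8  65.1 112. ]
crate [719.7 108.2  66. ]
crate [553.7 114.2  66. ]
crate [728.8 272.5  66. ]
crate [561.7 280.5  66. ]
jar [620.5 -79.   94. ]
[[ 1.  -0.   0.3]
 [-0.3 -0.   1. ]
 [-0.  -1.  -0. ]]
```

Triangulated heights agree with the description: holes at about 132 (130 given) and knob top at 210 (208 given). Hole pitch is 40 mm and the bay yaw is about -3.8°. The crate is on the bay's +y side, about 40–50 mm from the plate.

Things that could be taken for the target:
- **Knob:** only one black knob, at top (289,206) and scene (341,182). The beam end caps and holes are not knobs.
- **White crate:** one in the bay at top (258,174). Look-alikes are the grey/white tray at top (467,142), the blue crates at top (192,153) and (239,262), and more on the racks.
- **Single jar:** the one in the other bay at top (329,181). Loose jars stand at top (107–155,290), and the lid stack is at (186,220).

The close crops confirm the knob and crate choice. Next I'll compute the approach.

```bash
cat >> h.py <<'E'
from scipy.spatial.transform import Rotation as Ro
YAW=np.radians(-3.8); C,S_=np.cos(YAW),np.sin(YAW)
BX=np.array([C,S_,0]);BY=np.array([-S_,C,0])
def plan(p):
    q=ctrl.get_state();w=q["tool_rot"];R=Ro.from_quat(np.r_[w[1:],w[0]]).as_matrix()
    T=np.column_stack([BX,[0,0,-1],BY])
    print("t",round(q["t"],2),"pos",q["tool_pos"],"F",q["contact_force"],"gap",q["finger_gap"])
    print("cm",R.T@(np.array(p)-q["tool_pos"])/10,"deg",np.degrees(Ro.from_matrix(R.T@T).as_rotvec()))
    print(R)
np.set_printoptions(precision=3,suppress=True)
E
python3 -c "
from h import *
plan([498,70.5,262])"
```

```text
t 0.1 pos [161.888 551.136 241.446] F [ 1.063  1.132 -0.04 ] gap 85.56743146389967
cm [ 45.799  -1.996 -36.64 ] deg [  0.105 -12.577  -0.022]
[[ 0.959 -0.001  0.282]
 [-0.282 -0.002  0.959]
 [-0.    -1.    -0.002]]
```

```bash
python3 -m handwheel '[[2.3,-0.5,-1.8,0,-1,0,1],[4.6,-1,-3.7,0,-2,0,1],[7.3,-1.5,-5.9,0,-3,0,1],[10.1,-2,-8.1,0,-4,0,1],[13.3,-2,-10.6,0,-5,0,1],[16.5,-2,-13.2,0,-5,0,1],[19.7,-2,-15.7,0,-6,0,1],[22.9,-2,-18.3,0,-6,0,1]]'; python3 -c "
from h import *
plan([498,70.5,262])"
```

```text
t: 0.77
tool_pos: [330.4, 309.3, 261.5]
tool_rot: [-0.704, 0.705, -0.064, 0.063]
contact_force: [0.8, 0.1, 1.1]
finger_gap: 85.7
t 0.77 pos [330.428 309.284 261.487] F [0.766 0.133 1.114] gap 85.67191304790275
cm [ 20.76   -0.022 -20.494] deg [ 0.117 -6.508 -0.045]
[[ 0.984 -0.001  0.179]
 [-0.179 -0.002  0.984]
 [-0.001 -1.    -0.002]]
```

```bash
python3 -m handwheel '[[3,0,-3,0,-1,0,1],[6,0,-6,0,-2,0,1],[9,0,-9,0,-3,0,1],[12,0,-12,0,-4,0,1],[15,0,-15,0,-5,0,1],[18,0,-18,0,-6,0,1],[20,0,-19.5,0,-6.5,0,1],[20.8,0,-20.5,0,-6.5,0,1]]'; python3 - <<'E'
from h import *
for n in("scene","top"): cv2.imwrite(f"pics/{n}1.png",ctrl.snapshot(n))
plan([498,70.5,182])
print("scene tcp",proj("scene",ctrl.get_state()["tool_pos"]),proj("top",ctrl.get_state()["tool_pos"]))
a=cv2.imread("pics/top1.png")[135:240,210:370]; cv2.imwrite("pics/top1c.png",cv2.resize(a,None,fx=5,fy=5,interpolation=cv2.INTER_CUBIC))
a=cv2.imread("pics/scene1.png")[115:245,265:415]; cv2.imwrite("pics/scene1c.png",cv2.resize(a,None,fx=4.5,fy=4.5,interpolation=cv2.INTER_CUBIC))
E
```

```text
t: 1.43
tool_pos: [500.7, 67.1, 261.1]
tool_rot: [-0.706, 0.708, -0.025, 0.025]
contact_force: [0.9, 0.0, -0.2]
finger_gap: 85.3
t 1.53 pos [499.02   68.707 261.1  ] F [-0.487 -0.455 -0.367] gap 85.44053908259455
cm [-0.099  7.91   0.188] deg [ 0.117 -0.221 -0.111]
[[ 0.998 -0.002  0.07 ]
 [-0.07  -0.002  0.998]
 [-0.002 -1.    -0.002]]
scene tcp [[339.831 170.687]] [[286.918 203.794]]
```

View pics/scene1c.png

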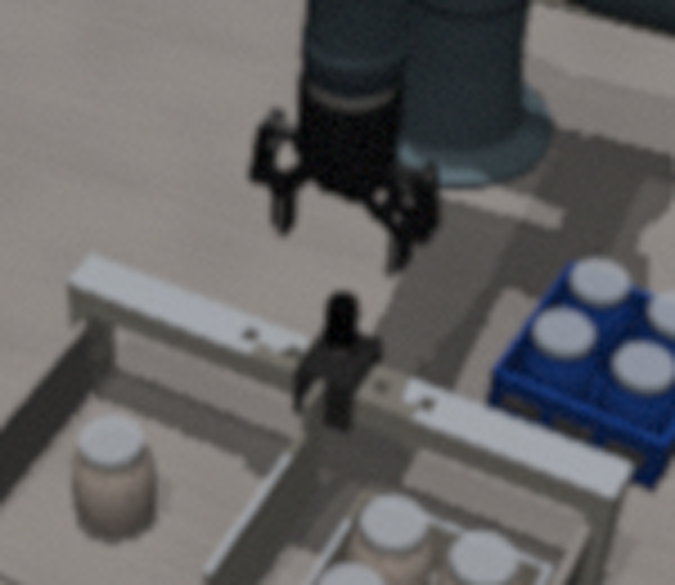

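View pics/top1c.png

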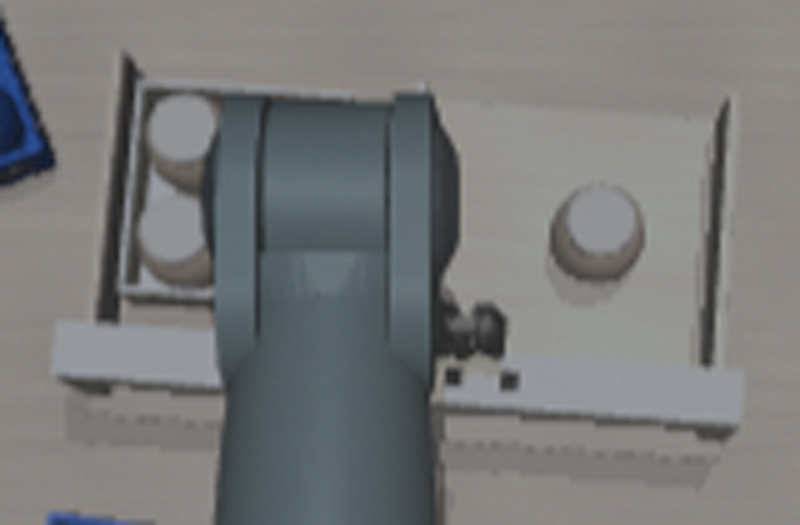

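The open fingertips straddle the knob in the scene crop: tips at (283,230) and (398,265), knob top at (342,300). The gripper lines up with it, so I'll descend.

```bash
python3 -m handwheel '[[-0.1,1,0.2,0,0,0,1],[-0.1,2.2,0.2,0,0,0,1],[-0.1,3.4,0.2,0,0,0,1],[-0.1,4.6,0.2,0,0,0,1],[-0.1,5.8,0.2,0,0,0,1],[-0.1,7,0.2,0,0,0,1],[-0.1,7.9,0.2,0,0,0,1],[-0.1,7.9,0.2,0,0,0,1]]'; python3 - <<'E'
from h import *
for n in("scene",): cv2.imwrite(f"pics/{n}2.png",ctrl.snapshot(n))
plan([498,70.5,182])
a=cv2.imread("pics/scene2.png")[140:245,285:415]; cv2.imwrite("pics/scene2c.png",cv2.resize(a,None,fx=5,fy=5,interpolation=cv2.INTER_CUBIC))
E
```

```text
t: 2.2
tool_pos: [495.5, 71.8, 180.1]
tool_rot: [-0.706, 0.707, -0.026, 0.022]
contact_force: [-0.3, 0.0, -0.0]
finger_gap: 85.1
t 2.25 pos [496.295  71.626 181.237] F [-0.323  0.498 -0.007] gap 85.18761950180728
cm [ 0.177 -0.077 -0.101] deg [ 0.114 -0.135 -0.277]
[[ 0.998 -0.005  0.069]
 [-0.069 -0.002  0.998]
 [-0.005 -1.    -0.002]]
```

View pics/scene2c.png

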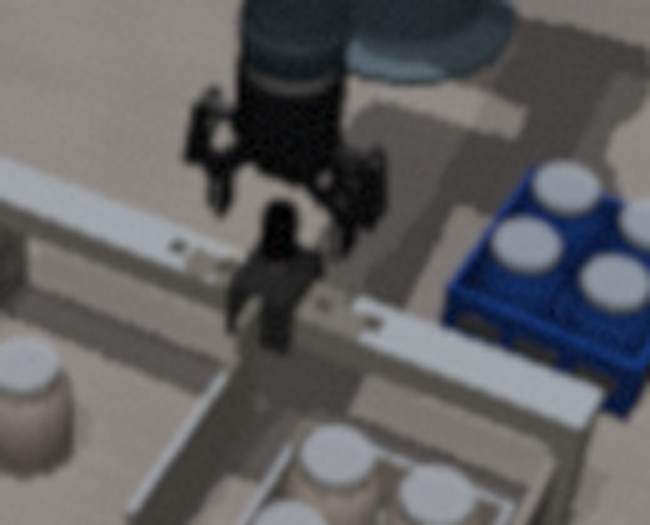

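The knob at (280,215) stands between the open pads at (218,190) and (345,235), roughly centred. Closing now.

```bash
python3 -m handwheel '[[0.1,-0.1,-0.1,0,0,0,0.3],[0.1,-0.1,-0.1,0,0,0,0],[0.1,-0.1,-0.1,0,0,0,-0.2],[0.1,-0.1,-0.1,0,0,0,-0.4],[0.1,-0.1,-0.1,0,0,0,-1],[0.1,-0.1,-0.1,0,0,0,-1],[0.1,-0.1,-0.1,0,0,0,-1],[0.1,-0.1,-0.1,0,0,0,-1]]'; python3 - <<'E'
from h import *
cv2.imwrite(f"pics/scene3.png",ctrl.snapshot("scene"))
plan([498,70.5,195])
a=cv2.imread("pics/scene3.png")[140:245,285:415]; cv2.imwrite("pics/scene3c.png",cv2.resize(a,None,fx=5,fy=5,interpolation=cv2.INTER_CUBIC))
E
```

```text
t: 2.92
tool_pos: [497.6, 70.6, 182.5]
tool_rot: [-0.706, 0.707, -0.026, 0.023]
contact_force: [0.6, 0.4, 0.8]
finger_gap: 26.5
t 2.97 pos [497.614  70.637 182.428] F [1.541 0.974 0.473] gap 26.928410682235143
cm [ 0.034 -1.257 -0.013] deg [ 0.094 -0.135 -0.232]
[[ 0.998 -0.004  0.069]
 [-0.069 -0.001  0.998]
 [-0.004 -1.    -0.002]]
```

View pics/scene3c.png

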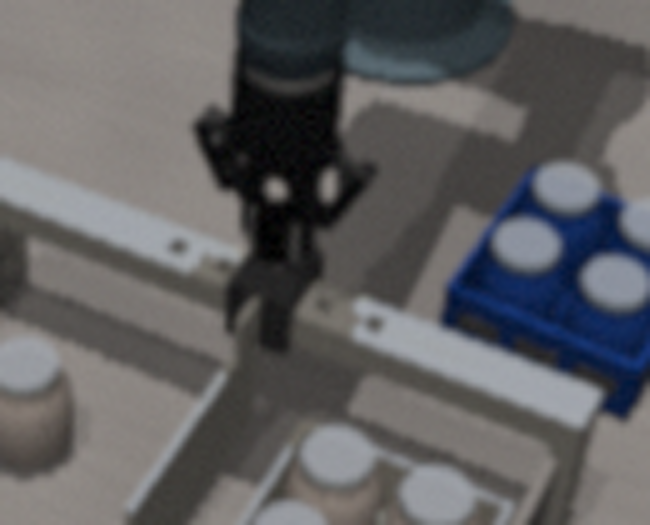

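The finger gap is 27 mm on a 28 mm knob, so it is gripped and centred at (497.6,70.6). Pulling up 14 mm.

```bash
python3 -m handwheel '[[0,-0.3,0,0,0,0,-1],[0,-0.6,0,0,0,0,-1],[0,-0.9,0,0,0,0,-1],[0,-1.2,0,0,0,0,-1],[0,-1.4,0,0,0,0,-1],[0,-1.4,0,0,0,0,-1],[0,-1.4,0,0,0,0,-1],[0,-1.4,0,0,0,0,-1]]'; python3 - <<'E'
from h import *
cv2.imwrite(f"pics/scene4.png",ctrl.snapshot("scene"))
plan(np.array([497.6,70.6,196.4])+40*BY)
a=cv2.imread("pics/scene4.png")[140:245,285:415]; cv2.imwrite("pics/scene4c.png",cv2.resize(a,None,fx=5,fy=5,interpolation=cv2.INTER_CUBIC))
E
```

```text
t: 3.63
tool_pos: [497.7, 70.6, 196.2]
tool_rot: [-0.706, 0.707, -0.026, 0.023]
contact_force: [2.2, 0.2, -5.2]
finger_gap: 26.4
t 3.68 pos [497.628  70.615 196.18 ] F [ 2.005  1.496 -5.448] gap 26.535919632500804
cm [-0.013 -0.029  3.998] deg [ 0.097 -0.141 -0.247]
[[ 0.998 -0.004  0.069]
 [-0.069 -0.001  0.998]
 [-0.004 -1.    -0.002]]
```

View pics/scene4c.png

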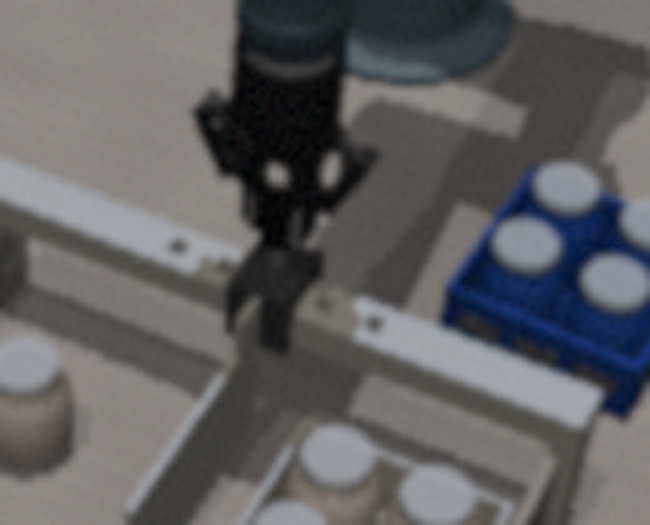

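The spring force of −5.4 N matches a 13.8 mm lift (0.4 N/mm), so the pin is up. Sliding 40 mm towards +y, the crate side.

```bash
python3 -m handwheel '[[0,0,0.5,0,0,0,-1],[0,0,1.1,0,0,0,-1],[0,0,1.8,0,0,0,-1],[0,0,2.5,0,0,0,-1],[0,0,3.1,0,0,0,-1],[0,0,3.6,0,0,0,-1],[0,0,4,0,0,0,-1],[0,0,4,0,0,0,-1]]'; python3 - <<'E'
from h import *
for n in("scene","top"): cv2.imwrite(f"pics/{n}5.png",ctrl.snapshot(n))
plan(np.array([497.6,70.6,182.4])+40*BY)
a=cv2.imread("pics/scene5.png")[140:270,270:420]; cv2.imwrite("pics/scene5c.png",cv2.resize(a,None,fx=4.5,fy=4.5,interpolation=cv2.INTER_CUBIC))
a=cv2.imread("pics/top5.png")[135:240,210:370]; cv2.imwrite("pics/top5c.png",cv2.resize(a,None,fx=5,fy=5,interpolation=cv2.INTER_CUBIC))
E
```

```text
t: 4.35
tool_pos: [500.4, 112.0, 196.1]
tool_rot: [0.707, -0.707, 0.025, -0.022]
contact_force: [1.9, 0.9, -6.0]
finger_gap: 26.6
t 4.45 pos [500.342 111.476 196.139] F [ 1.362  1.695 -6.081] gap 26.36085070615431
cm [ 0.004  1.374 -0.097] deg [ 0.001 -0.092 -0.255]
[[ 0.998 -0.004  0.068]
 [-0.068  0.     0.998]
 [-0.004 -1.    -0.   ]]
```

View pics/scene5c.png

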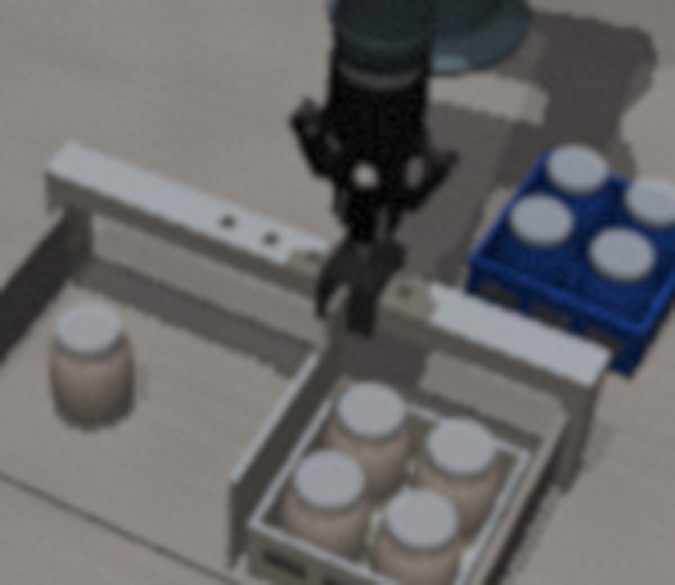

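View pics/top5c.png

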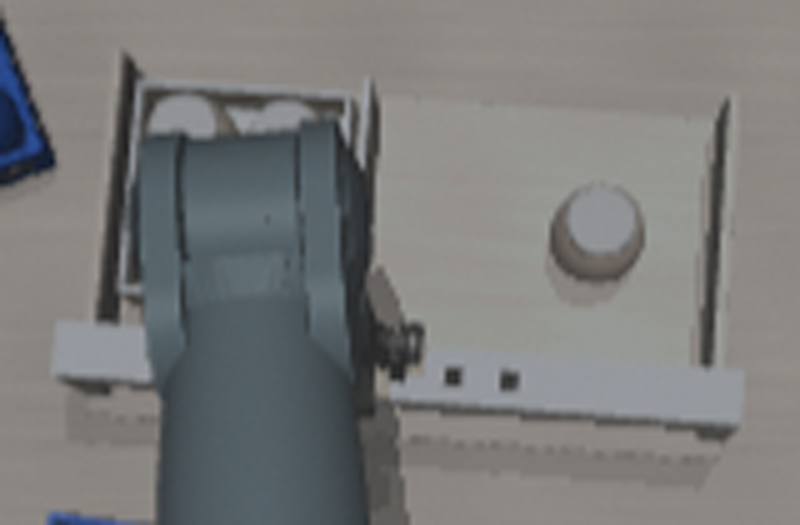

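The divider has moved: the plate's upper edge is now near top-crop (365,90), with the crate edge at (350,95) unmoved. The TCP is about 1 mm past the hole centre, so I'll correct that and lower to the floating height.

```bash
python3 -m handwheel '[[0,0,-0.1,0,0,0,-1],[0,0,-0.1,0,0,0,-1],[0,0.3,-0.1,0,0,0,-1],[0,0.6,-0.1,0,0,0,-1],[0,0.9,-0.1,0,0,0,-1],[0,1.2,-0.1,0,0,0,-1],[0,1.4,-0.1,0,0,0,-1],[0,1.4,-0.1,0,0,0,-1]]'; python3 - <<'E'
from h import *
plan(np.array([497.6,70.6,176.4])+40*BY)
E
```

```text
t: 5.12
tool_pos: [500.3, 110.5, 182.1]
tool_rot: [0.707, -0.707, 0.026, -0.023]
contact_force: [1.2, 0.5, 0.0]
finger_gap: 26.9
t 5.12 pos [500.282 110.464 182.057] F [1.195 0.549 0.036] gap 26.887747402334522
cm [-0.001  0.566  0.005] deg [-0.004 -0.097 -0.243]
[[ 0.998 -0.004  0.068]
 [-0.068  0.     0.998]
 [-0.004 -1.     0.   ]]
```

At floating height Fz is about 0, so the pin is in the hole and not standing on the beam. Pushing down to the stop.

```bash
python3 -m handwheel '[[0,0.1,0,0,0,0,-1],[0,0.2,0,0,0,0,-1],[0,0.3,0,0,0,0,-1],[0,0.4,0,0,0,0,-1],[0,0.5,0,0,0,0,-1],[0,0.55,0,0,0,0,-1],[0,0.6,0,0,0,0,-1],[0,0.6,0,0,0,0,-1]]'; python3 - <<'E'
from h import *
plan(np.array([497.6,70.6,175.4])+40*BY)
E
```

```text
t: 5.78
tool_pos: [500.4, 110.5, 177.3]
tool_rot: [0.707, -0.707, 0.025, -0.023]
contact_force: [-1.7, 0.2, 9.3]
finger_gap: 26.5
t 5.78 pos [500.37  110.496 177.261] F [-1.74   0.204  9.31 ] gap 26.46534692397399
cm [-0.011  0.186  0.001] deg [-0.009 -0.092 -0.179]
[[ 0.998 -0.003  0.068]
 [-0.068  0.     0.998]
 [-0.003 -1.     0.   ]]
```

```bash
python3 -m handwheel '[[0,0.1,0,0,0,0,-1],[0,0.1,0,0,0,0,-1],[0,0.1,0,0,0,0,-1],[0,0.1,0,0,0,0,-1],[0,0.1,0,0,0,0,-1],[0,0.1,0,0,0,0,-1],[0,0.1,0,0,0,0,-1],[0,0.1,0,0,0,0,-1]]'; python3 - <<'E'
from h import *
for n in("scene","top"): cv2.imwrite(f"pics/{n}6.png",ctrl.snapshot(n))
plan(np.array([497.6,70.6,175.4])+40*BY)
a=cv2.imread("pics/scene6.png")[140:270,270:420]; cv2.imwrite("pics/scene6c.png",cv2.resize(a,None,fx=4.5,fy=4.5,interpolation=cv2.INTER_CUBIC))
b=cv2.imread("pics/scene6.png")[165:220,325:375]; cv2.imwrite("pics/scene6d.png",cv2.resize(b,None,fx=10,fy=10,interpolation=cv2.INTER_CUBIC))
E
```

```text
t: 6.45
tool_pos: [500.4, 110.5, 177.3]
tool_rot: [0.707, -0.707, 0.025, -0.023]
contact_force: [-2.6, 1.0, 8.0]
finger_gap: 26.9
t 6.55 pos [500.348 110.496 177.276] F [-2.719  0.705  9.034] gap 26.344633691413968
cm [-0.009  0.188  0.001] deg [-0.011 -0.092 -0.136]
[[ 0.998 -0.002  0.068]
 [-0.068  0.     0.998]
 [-0.002 -1.     0.   ]]
```

View pics/scene6c.png

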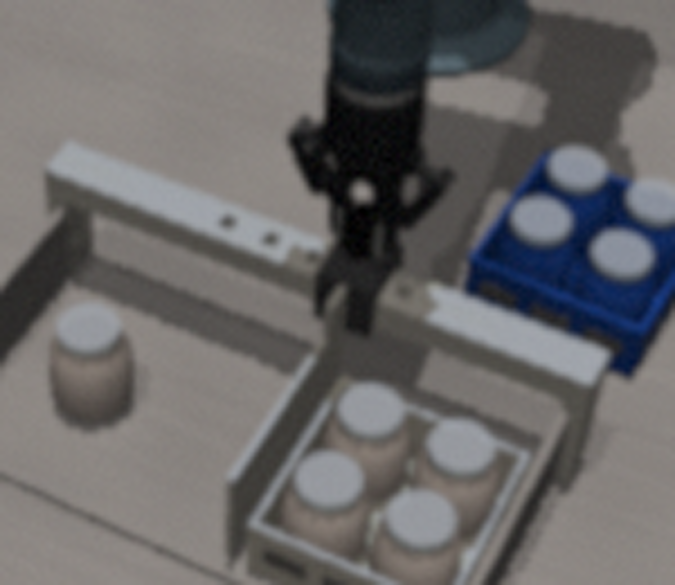

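View pics/scene6d.png

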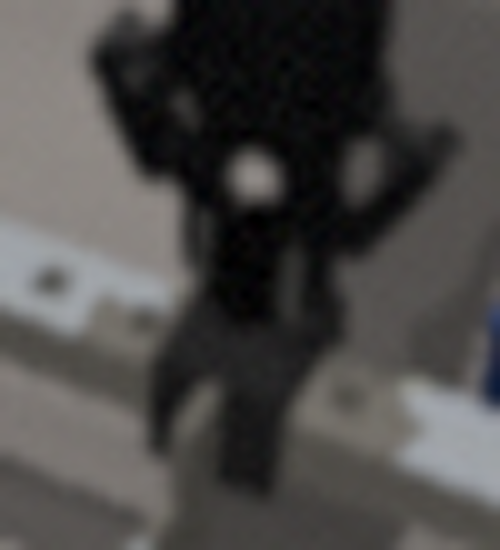

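The TCP stays at 177.3 mm and Fz is steady at 8–9 N. The spring alone would give about 2.5 N, which points to the stop. I'll push a little harder to confirm that the force rises without travel.

```bash
python3 -m handwheel '[[0,0.15,0,0,0,0,-1],[0,0.2,0,0,0,0,-1],[0,0.2,0,0,0,0,-1],[0,0.2,0,0,0,0,-1],[0,0.2,0,0,0,0,-1],[0,0.2,0,0,0,0,-1],[0,0.2,0,0,0,0,-1],[0,0.2,0,0,0,0,-1]]'; python3 - <<'E'
from h import *
plan(np.array([497.6,70.6,175.4])+40*BY)
E
```

```text
t: 7.22
tool_pos: [500.4, 110.5, 177.2]
tool_rot: [0.707, -0.707, 0.024, -0.024]
contact_force: [-5.7, 1.0, 13.5]
finger_gap: 26.8
t 7.22 pos [500.375 110.478 177.198] F [-5.744  0.978 13.474] gap 26.788990005445754
cm [-0.012  0.18   0.003] deg [-0.017 -0.087 -0.051]
[[ 0.998 -0.001  0.068]
 [-0.068  0.     0.998]
 [-0.001 -1.     0.   ]]
```

The force rose about 5 N for 0.08 mm of travel, so it is a hard stop. The stop height of 177.2 mm (176.4 expected) fits the pads nudging the knob about 1 mm down as they closed. I'll ease back to about 9 N and check that the crate, jar, lids and brush have not moved.

```bash
python3 -m handwheel '[[0,0.17,0,0,0,0,-1],[0,0.14,0,0,0,0,-1],[0,0.12,0,0,0,0,-1],[0,0.12,0,0,0,0,-1],[0,0.12,0,0,0,0,-1],[0,0.12,0,0,0,0,-1],[0,0.12,0,0,0,0,-1],[0,0.12,0,0,0,0,-1]]'; python3 - <<'E'
from h import *
plan(np.array([497.6,70.6,175.4])+40*BY)
for n in("scene","top"): cv2.imwrite(f"pics/{n}7.png",ctrl.snapshot(n))
o=[cv2.absdiff(cv2.imread(f"pics/{n}0.png"),cv2.imread(f"pics/{n}7.png"))*3 for n in("scene","top")]
cv2.imwrite("pics/diff.png",np.vstack([o[0][150:300,200:500],o[1][100:290,150:450][:,:300]]).repeat(1,0))
a=cv2.imread("pics/top7.png")[135:240,210:370]; cv2.imwrite("pics/top7c.png",cv2.resize(a,None,fx=5,fy=5,interpolation=cv2.INTER_CUBIC))
for n,bx in(("scene",{"jar":(278,205,24,32),"cratefront":(330,255,60,30),"lids":(430,230,26,28),"brush":(200,148,22,36)}),("top",{"jar":(315,168,28,30),"brush":(430,198,38,54),"lids":(172,208,28,24),"cratebackleft":(235,148,20,22)})):
    A=cv2.imread(f"pics/{n}0.png",0).astype(np.float32);B=cv2.imread(f"pics/{n}7.png",0).astype(np.float32)
    for k,(x,y,w,h) in bx.items(): print(n,k,cv2.phaseCorrelate(A[y:y+h,x:x+w],B[y:y+h,x:x+w]))
E
```

```text
t: 7.88
tool_pos: [500.4, 110.5, 177.3]
tool_rot: [0.707, -0.707, 0.024, -0.024]
contact_force: [-2.7, 0.4, 9.7]
finger_gap: 26.6
t 7.88 pos [500.385 110.469 177.255] F [-2.737  0.432  9.7  ] gap 26.588941072783545
cm [-0.014  0.186  0.003] deg [-0.018 -0.084  0.005]
[[ 0.998  0.     0.068]
 [-0.068  0.     0.998]
 [ 0.    -1.     0.   ]]
scene jar ((-0.029237946183487296, 0.06760006244569716), 0.9931769246856371)
scene cratefront ((-0.028901444679586774, 0.04737243284849768), 0.9935582582155863)
scene lids ((0.42699981078956917, 0.03401737610815658), 0.9816762094144468)
scene brush ((-0.008441864496658624, -0.0057780249111551996), 0.8952754338582357)
top jar ((-0.04860738769375317, 0.004830182151824403), 1.0053770719634163)
top brush ((-0.02754949708225496, -0.01586576275096263), 0.9485244532426198)
top lids ((-0.012872777954621384, -0.002777102620390437), 1.0044665353165732)
top cratebackleft ((-0.01719617432281595, -0.5133403218972301), 0.8896132106582324)
```

View pics/diff.png

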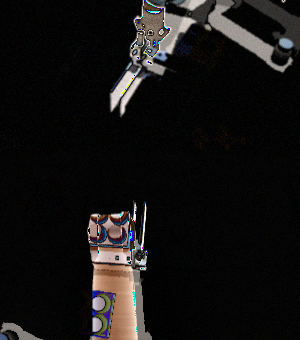

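View pics/top7c.png

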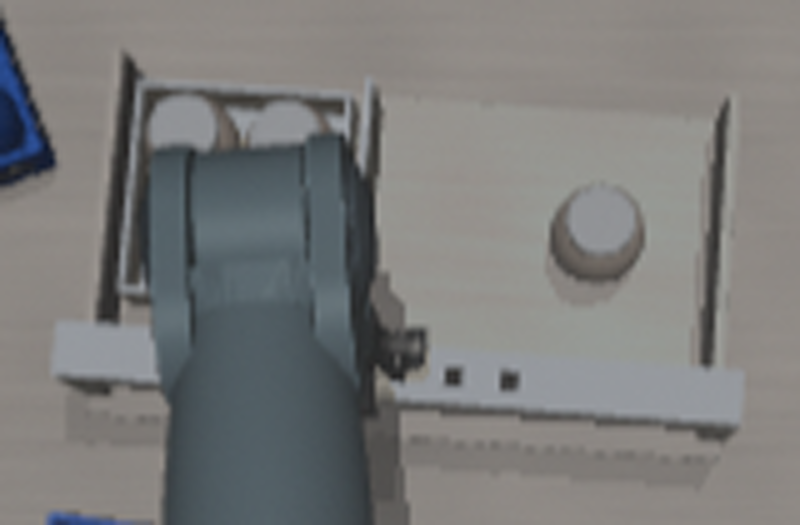

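The crate's far edge at (140–355,85–95) and the jar at (602,217) are where they were. In the difference image only the arm, its shadow and the divider changed. Two shift readings are off zero. The top crate-corner box (−0.5 px) is partly covered by the arm. The scene lids box (0.43 px) lies where the arm's shadow moved, and the top view shows the lids unmoved. Fz holds at 9.7 N against the stop, so I'm handing in.

```bash
python3 -c "
from station import ctrl
ctrl.close_job()
s=ctrl.get_state(); print(s['t'],s['tool_pos'],s['contact_force'])"
```

```text
the job is handed in; nothing more can be done
the job is handed in; nothing more can be done
```

The divider is locked one hole nearer the crate (+y), and I handed the job in at about 8 s with the gripper still holding the knob down. I gripped the knob, pulled it up about 14 mm, slid the divider 40 mm and lowered the pin into the hole. Then I pushed the knob down to its stop.

**Last checks:**
- **Pin in the hole:** the vertical force was about 0 N at the floating height.
- **Fully down:** pushing harder raised the force from about 9 N to 13.5 N for under 0.1 mm of travel, so the knob is at a hard stop. I then eased back to a steady 9.7 N.
- **Nothing shifted:** comparing pictures from before and after, the crate, jar, lids and brush had not visibly moved.

**Readings that disagreed:**
- **Stop height:** the stop came about 0.8 mm higher than I calculated. I put this down to the pads nudging the knob down as they closed. The gripper hides the knob's top, so I could not confirm its height in a picture.
- **Picture comparison:** two of the eight shift readings were about half a pixel off zero. The one at the crate's corner was partly hidden by the arm. The one at the lids is probably the arm's shadow, as the other camera showed no movement there.

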